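Find the unlatched incubator lid and push it open

ROBOT

A 6-joint arm with a two-finger parallel gripper is mounted at the origin on the work surface. World frame = base frame: x ahead of the robot, y to its left, z up, the work surface at z = 0. Lengths are in mm, angles in rad, forces in N, time in s.
With the tool pointing down it reaches from about 275 to 825 mm from the base axis. Payload 5.2 kg.
Tool frame: the origin (TCP) lies at the centre of the arm's flange, where the gripper is bolted on; the fingertips stand 186 mm ahead of it and the grasp point (between the pads) lies 167 mm ahead of it (manip.tip_reach is the z of the fingertips in the tool frame, in mm); z points along the fingers, y is the line along which they close (so a half turn about z gives the same grasp; the last joint's range is limited). The gripper opens to 93 mm and grips with 3 to 60 N. Pads are 15 mm wide; open, the fingers measure 128 mm over their backs; the gripper's body (75 mm by 188 mm) begins 65 mm behind the grasp point.
Start: joints at [-1.503, 0.259, 1.535, -0, 1.348, -0.203], TCP at [147.147, -529.957, 404.753] pointing down, gripper open.
Joint ranges: [-3.14, 3.14], [-0.91, 2.08], [0.19, 2.58], [-1.22, 4.36], [0.22, 2.71], [-3.12, 3.12]. Speed limits (rad/s): [2.57, 2.57, 3.14, 3.14, 3.14, 3.14].

INTERFACE

Orientations are given as a unit quaternion [w, x, y, z].
In Python, from rig import manip gives the robot as it stands. The module is installed in compiled form; this text tells all that it offers.
- The arm moves only by the tool drive_tool, never from a script. Its argument "rows" is one flat list of numbers, 6 for each row, row after row: the shift along the tool's x, y, z in units of 1000 mm (1.0 is 1000 mm), then the turn, a rotation vector about the tool's x, y, z in units of pi/2 rad (1.0 is pi/2 rad). A call has exactly 10 rows; each row is the pose to reach, as a shift and turn from the pose commanded when the call began, along the tool's axes at that moment; what a row does not reach only later rows make up. A row lasts 1/10 s, in which the tool goes at most 50 mm and 8.59 degrees, less where a joint would pass 70% of its speed; a pose out of reach is approached as far as the arm can. A call with a number of a shift or a turn outside -1 to 1 is refused whole. A call with a gripper value outside its range is refused whole. "claw" is the closure, from 0 (fully open) to 1 (shut), set as the call begins (left out, the last holds). The fingers move at their own pace and stop on an object; "grip_force" is the grip in N (left out, the last holds). Time passes only in rows, so rows that repeat a pose let the fingers close, or fill a call up. It gives the time, the measured TCP pose, the force, the opening and the grip force at its end, in the units of the state.
- manip.observe(): the state, without advancing time (a new reading comes with each control period).
- manip.capture(name): name is "side" or "top" or "wrist"; returns a dict with "frame" (400x640x3 uint8, red, green, blue), "vertical_fov" (degrees; the focal length in pixels is half the picture's height over the tangent of half this angle, whatever the lens; pixels are square), "cx", "cy" (the principal point, pixels), "world_from_camera" (4x4, takes a point from camera to world coordinates). Camera axes: x right, y up, looking along -z (the intrinsics and any distortion apply to the point x, -y, -z); pixel columns grow to the right and rows downward; lengths in mm; the calibration is good to about 2 mm. A picture is of the moment at which its call begins. There is no depth.
- manip.job_done(): hands the job in; it is judged then, once.
Trained networks look in a picture, given as the dict that the camera call returned (one of the last four; its "shot" number tells which), for a name from the list of things; names that differ only in an ending like _2 or _b are one class to them, and where a whole thing is asked for, a point or a joint stands for the part that bears it (a point fixed in the world has none). Each returns a list of dicts, best first, with "conf" (0 to 1); they miss things now and then, are a little off and sometimes report something else, mostly with a low value. They report only what shows in the picture. A call takes as long as a camera call.
- manip.recognise(label, picture): "at" ([x, y, z] in mm, in world coordinates, good to about 4 mm: the middle of the surface that is visible of it).
- manip.outline_of(label, picture): "pixels" (400x640 bool, what is visible of it).
The state is a dict: "time_s": time; "joints": joint angles; "joint_velocities": joint speeds; "tau": joint torques, N m; "ee_pos": TCP position; "tcp_rot": TCP orientation; "contact_force": force on the tool from outside, world axes, zero at the start; "ft_torque": the same for the moment, N m; "opening": opening from 0.0 (shut) to 1.0 (fully open); "grasp_force": force on a finger pad.
Only numpy, scipy, OpenCV 4.12 (cv2) and the standard library are available. Lean on these libraries where they do the work, as an engineer would, in place of code of your own. Each camera call takes 0.05 s, during which the arm holds its last target. There are 200 camera calls.

TASK

One of the four identical lids of the dish incubator has been left unlatched: press gently on the round finger pads, one lid after another, until you find the lid that rocks, then push that lid down at its pad until it stands open well past halfway, and leave it open. Work with the fingertips only: do not force the latched lids, pick nothing up, and leave the bottle, the stack of dishes and the jar standing where they are.

Things in the scene. Friction and masses are not known exactly. Their poses are not given: they have to be found in the camera images.
- incubator: fixed grey dish incubator, 262 (x) x 212 (y) x 92 mm high; origin at the centre of its underside, on the table; front (small black display) faces its own -x. In its top four identical white lids, two rows 122 mm apart in x, two columns 98 mm apart in y. Three are latched, one is free; which one changes every time and cannot be seen. A flat dish lies in each chamber, top 35 mm above the table
- pad1 (a point): centre of the top of the finger pad (round, dark rubber, 22 mm, 1.5 mm proud) of the front left (-x, +y) lid when shut, 92 mm above the table: press here. Fixed to the incubator, does not follow the lid. Lid 100 (x) x 76 (y) x 6 mm, 9 mm rims round it, flush within 2 mm; it pivots about its y mid-line, 30 mm behind (+x) the pad and 5 mm lower; only the front (pad) half can go down, the rear half rises
- pad2 (a point): centre of the top of the finger pad (round, dark rubber, 22 mm, 1.5 mm proud) of the front right (-x, -y) lid when shut, 92 mm above the table: press here. Fixed to the incubator, does not follow the lid. Lid 100 (x) x 76 (y) x 6 mm, 9 mm rims round it, flush within 2 mm; it pivots about its y mid-line, 30 mm behind (+x) the pad and 5 mm lower; only the front (pad) half can go down, the rear half rises
- pad3 (a point): centre of the top of the finger pad (round, dark rubber, 22 mm, 1.5 mm proud) of the rear left (+x, +y) lid when shut, 92 mm above the table: press here. Fixed to the incubator, does not follow the lid. Lid 100 (x) x 76 (y) x 6 mm, 9 mm rims round it, flush within 2 mm; it pivots about its y mid-line, 30 mm behind (+x) the pad and 5 mm lower; only the front (pad) half can go down, the rear half rises
- pad4 (a point): centre of the top of the finger pad (round, dark rubber, 22 mm, 1.5 mm proud) of the rear right (+x, -y) lid when shut, 92 mm above the table: press here. Fixed to the incubator, does not follow the lid. Lid 100 (x) x 76 (y) x 6 mm, 9 mm rims round it, flush within 2 mm; it pivots about its y mid-line, 30 mm behind (+x) the pad and 5 mm lower; only the front (pad) half can go down, the rear half rises
- free_lid (a joint): tilt in rad of the unlatched lid (not told which place it has): 0 shut and level, grows as its pad is pushed down, stop at 1.1 (fully open). Pivot friction: about 2 N at the pad moves it, and it stays where it is left. Closed fingers pointing down and pushed 30 mm straight down on the pad open it to about 1.0
- latched_lid1 (a joint): tilt in rad of one of the three latched lids (not told which place it has): 0 at rest; a latched lid is springy and gives only about 1 mm (0.03 rad) at its pad under 12 N, then returns; beyond 0.1 rad (about 40 N) it is being forced
- latched_lid2 (a joint): tilt in rad of one of the three latched lids (not told which place it has): 0 at rest; a latched lid is springy and gives only about 1 mm (0.03 rad) at its pad under 12 N, then returns; beyond 0.1 rad (about 40 N) it is being forced
- latched_lid3 (a joint): tilt in rad of one of the three latched lids (not told which place it has): 0 at rest; a latched lid is springy and gives only about 1 mm (0.03 rad) at its pad under 12 N, then returns; beyond 0.1 rad (about 40 N) it is being forced
- bottle: loose clear media bottle with green cap, 52 mm across, 115 mm high, standing to the left (+y) of the incubator; origin at the centre of its underside; leave alone
- dishes: loose stack of three clear dishes, 88 mm across, 39 mm high, to the right (-y) of the incubator; origin at the centre of its underside; leave alone
- jar: loose small white jar, 44 mm across, 55 mm high, behind (+x) the incubator; origin at the centre of its underside; leave alone

How it is judged:
By the outcome, as a careful person would: the job done as asked, in the order asked, and still so for the second after the job is handed in, with the robot touching nothing.
It also fails if it takes over 48 s, if anything falls off the work surface, if the arm or the gripper's body presses on something with over 40 N, if the wrist force passes 120 N, or if a joint passes its speed limit or range.

## Working session

There is one attempt and no reset: what is moved stays moved. The work goes in short steps, Python scripts to look and compute and a tool call to move; the robot and the scene stay as the last step left them, time stands still between calls to the robot, and variables do not carry over. Pictures are saved under pics/ and viewed, at most 10 in all, crops included, and the job is handed in when it is done.

Besides the shell and the picture viewer there is one more tool, called after "Call:" as name(argument=value, ...), one argument or row to a line, values as JSON. drive_tool: Moves the arm, as the interface text tells. Shifts and turns lie within -1 to 1; 1 stands for 1000 mm of shift or pi/2 rad of turn. Its arguments: {"type":"object","properties":{"rows":{"type":"array"},"claw":{"type":"number"},"grip_force":{"type":"number"}},"required":["rows"]}

```bash
mkdir -p pics
python3 - <<'E'
from rig import manip
import cv2,numpy as np
s=manip.observe();print(s['ee_pos'],s['tcp_rot'],s['contact_force'],s['opening'],s['time_s'])
ims=[]
for n in('top','side'):
    p=manip.capture(n);cv2.imwrite(f'pics/{n}.png',p['frame'][...,::-1])
    for l in('incubator','pad1','bottle','dishes','jar'):
        print(n,l,[(np.round(d['at'],0).tolist(),round(d['conf'],2)) for d in manip.recognise(l,p)][:6])
    print(p['vertical_fov'],p['cx'],p['cy'],{k:v for k,v in p.items() if k not in('frame',)})
E
```

```text
[ 147.12852366 -529.72860413  403.93037159] [-9.03689839e-04  9.90846966e-01  1.34986930e-01  4.92921639e-05] [-0.18453419  0.49466272  0.60716396] 1.0015092300825614 0.0
top incubator [([482.0, -26.0, 24.0], 0.64)]
top pad1 [([492.0, -25.0, 21.0], 0.85), ([539.0, -169.0, 87.0], 0.29)]
top bottle [([576.0, 98.0, 81.0], 0.72)]
top dishes [([620.0, -317.0, 43.0], 0.91)]
top jar [([784.0, -41.0, 53.0], 0.55)]
56.16713251365525 315.59925887312033 197.18555835790534 {'vertical_fov': 56.16713251365525, 'cx': 315.59925887312033, 'cy': 197.18555835790534, 'world_from_camera': array([[-2.74697563e-02,  9.83013379e-01, -1.81466549e-01,
         4.64456021e+02],
       [-9.99479725e-01, -2.39399297e-02,  2.16138637e-02,
         3.53960508e+01],
       [ 1.69024208e-02,  1.81965864e-01,  9.83159566e-01,
         8.79668107e+02],
       [ 0.00000000e+00,  0.00000000e+00,  0.00000000e+00,
         1.00000000e+00]]), 'shot': 1}
side incubator [([533.0, -22.0, 17.0], 0.62)]
side pad1 [([538.0, -16.0, 14.0], 0.94)]
side bottle [([579.0, 123.0, 58.0], 0.68)]
side dishes [([582.0, 124.0, 60.0], 0.48)]
side jar [([778.0, -33.0, 36.0], 0.76)]
52.37710390587995 322.32164779251684 200.94955250750513 {'vertical_fov': 52.37710390587995, 'cx': 322.32164779251684, 'cy': 200.94955250750513, 'world_from_camera': array([[-9.34528503e-01,  2.11285416e-01, -2.86382525e-01,
         3.26005755e+02],
       [-3.55439221e-01, -5.13702944e-01,  7.80879150e-01,
         7.90087090e+02],
       [ 1.78728300e-02,  8.31545404e-01,  5.55169166e-01,
         6.26393158e+02],
       [ 0.00000000e+00,  0.00000000e+00,  0.00000000e+00,
         1.00000000e+00]]), 'shot': 2}
```

View pics/top.png

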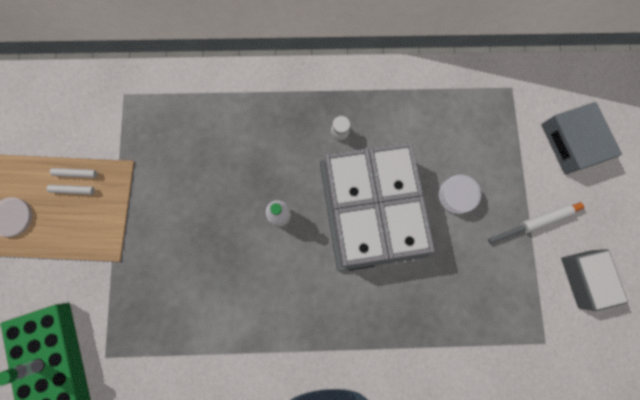

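The top view shows four dark pads at about (364,248), (409,241), (354,191) and (398,185) px. The bottle is at (278,212), the dishes at (460,195) and the jar at (341,128). I'll project the pads onto z=92 and check the spacing against the sizes given.

```bash
cat > h.py <<'E'
import numpy as np,cv2
def ray(p,u,v,z):
    f=p['frame'].shape[0]/2/np.tan(np.radians(p['vertical_fov']/2))
    T=p['world_from_camera'];d=T[:3,:3]@np.array([(u-p['cx'])/f,-(v-p['cy'])/f,-1.]);o=T[:3,3]
    return o+d*(z-o[2])/d[2]
def fit(P):
    L=np.array([[-91,49],[-91,-49],[31,49],[31,-49]],float) # pads 1-4 relative to incubator centre (lid centre at +-61, pad -30)
    a=L-L.mean(0);P=np.array(P)[:,:2];b=P-P.mean(0)
    U,S,V=np.linalg.svd(a.T@b);R=(U@np.diag([1,np.linalg.det(U@V)])@V).T
    q=(R@a.T).T+P.mean(0);return np.arctan2(R[1,0],R[0,0]),q,P-q, P.mean(0)-R@L.mean(0)
E
python3 - <<'E'
from rig import manip
from h import *
p=manip.capture('top');g=cv2.cvtColor(p['frame'],cv2.COLOR_RGB2GRAY).astype(float)
P=[]
for u,v in[(364,248),(409,241),(354,191),(398,185)]:
    w=g[v-7:v+8,u-7:u+8];m=np.clip(110-w,0,None);yy,xx=np.mgrid[v-7:v+8,u-7:u+8]
    c=(m*xx).sum()/m.sum(),(m*yy).sum()/m.sum();P.append(ray(p,*c,92));print(np.round(c,1),P[-1].round(1))
y,q,r,c=fit(P);print(y,q.round(1),r.round(1),c)
print(ray(p,276,209,115),ray(p,460,195,39),ray(p,341,122,55))
E
```

```text
[363.4 247.8] [500.  -78.8  92. ]
[409.2 240.7] [ 512.2 -175.9   92. ]
[353.5 191.2] [620.9 -63.7  92. ]
[398.1 184.6] [ 633.1 -160.9   92. ]
0.1245450851682266 [[ 499.9  -78.8]
 [ 512.1 -176. ]
 [ 621.   -63.6]
 [ 633.2 -160.9]] [[ 0.  -0. ]
 [ 0.1  0.1]
 [-0.1 -0.1]
 [-0.   0. ]] [ 596.30896951 -116.09690558]
[582.84735254 100.7981379  115.        ] [ 616.64665217 -315.14640198   39.        ] [793.08503453 -46.71851483  55.        ]
```

The pad rectangle fits to 0.1 mm with a yaw of 0.1245 rad. Next I'll go above pad2 with the fingers closed, tool x along incubator x.

Call:
drive_tool(
  rows=[0.446,-0.243,0.06,0,0,0.093,0.446,-0.243,0.06,0,0,0.093,0.446,-0.243,0.06,0,0,0.093,0.446,-0.243,0.06,0,0,0.093,0.446,-0.243,0.06,0,0,0.093,0.446,-0.243,0.06,0,0,0.093,0.446,-0.243,0.06,0,0,0.093,0.446,-0.243,0.06,0,0,0.093,0.446,-0.243,0.06,0,0,0.093,0.446,-0.243,0.06,0,0,0.093],
  claw=1,
  grip_force=20,
)

```text
time_s: 1.65
ee_pos: [504.9, -182.8, 346.2]
tcp_rot: [0.0, 0.998, 0.062, 0.0]
contact_force: [-0.2, -0.7, 0.7]
opening: 0.188
grasp_force: 0.0
```

```bash
cat > go.py <<'E'
import sys
from rig import manip
from h import *
from scipy.spatial.transform import Rotation as R
q=[None,(499.9,-78.8),(512.1,-176),(621,-63.6),(633.2,-160.9)]
s=manip.observe();w=s['tcp_rot'];r=R.from_quat([w[1],w[2],w[3],w[0]])
tip=np.array(s['ee_pos'])+r.as_matrix()[:,2]*manip.tip_reach
print('t',s['time_s'],'tip',tip.round(1),'F',np.round(s['contact_force'],1),'open',s['opening'],'joints',np.round(s['joints'],2))
c,sn=np.cos(.1245),np.sin(.1245)
want=R.from_matrix([[c,sn,0],[sn,-c,0],[0,0,-1]])
print('turn',((r.inv()*want).as_rotvec()/(np.pi/2)).round(4))
for i in range(1,5):print(i,(r.inv().apply(np.r_[q[i],92]-tip)/1000).round(4))
E
python3 go.py
```

```text
t 1.65 tip [ 505.1 -182.9  160.1] F [-0.2 -0.7  0.7] open 0.1882383431174896 joints [-0.56  0.28  1.65 -0.    1.21  0.89]
turn [ 0.0004 -0.0004  0.0002]
1 [ 0.0078 -0.1039  0.068 ]
2 [ 0.0078 -0.006   0.0681]
3 [ 0.1298 -0.1039  0.0681]
4 [ 0.1298 -0.0059  0.0681]
```

Call:
drive_tool(
  rows=[0.007,-0.005,0.02,0,0,0,0.007,-0.005,0.04,0,0,0,0.007,-0.005,0.055,0,0,0,0.007,-0.005,0.055,0,0,0,0.007,-0.005,0.055,0,0,0,0.007,-0.005,0.055,0,0,0,0.007,-0.005,0.055,0,0,0,0.007,-0.005,0.055,0,0,0,0.007,-0.005,0.055,0,0,0,0.007,-0.005,0.055,0,0,0],
)

```text
time_s: 2.65
ee_pos: [510.0, -178.7, 291.4]
tcp_rot: [0.0, 0.998, 0.062, 0.0]
contact_force: [-0.3, 0.3, 0.0]
opening: 0.003
grasp_force: 0.0
```

```bash
python3 go.py
python3 - <<'E'
from rig import manip
import cv2,numpy as np
a=manip.capture('side')['frame'];cv2.imwrite('pics/s2.png',cv2.resize(a[100:300,200:450],None,fx=3,fy=3)[...,::-1])
E
```

```text
t 2.65 tip [ 510.1 -178.7  105.3] F [-0.3  0.3  0. ] open 0.002992824437355672 joints [-0.54  0.34  1.71 -0.    1.08  0.9 ]
turn [ 0.0002 -0.0002  0.    ]
1 [ 0.0023 -0.1004  0.0132]
2 [ 0.0024 -0.0025  0.0133]
3 [ 0.1244 -0.1005  0.0133]
4 [ 0.1244 -0.0024  0.0133]
```

View pics/s2.png

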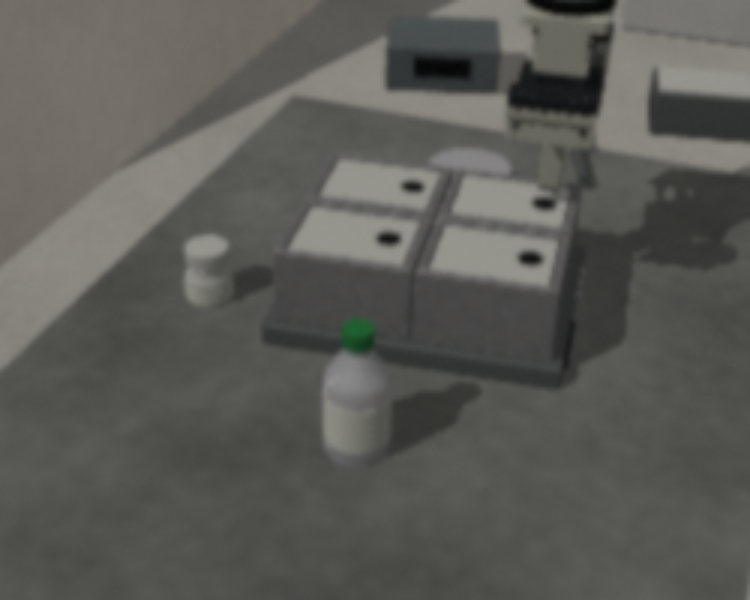

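The side crop shows the closed fingers just above pad2 at (545,203), with everything else standing. Gentle press on pad2 to about 1.2 mm depth.

Call:
drive_tool(
  rows=[0.0024,-0.0025,0.004,0,0,0,0.0024,-0.0025,0.008,0,0,0,0.0024,-0.0025,0.01,0,0,0,0.0024,-0.0025,0.011,0,0,0,0.0024,-0.0025,0.012,0,0,0,0.0024,-0.0025,0.013,0,0,0,0.0024,-0.0025,0.0138,0,0,0,0.0024,-0.0025,0.0145,0,0,0,0.0024,-0.0025,0.0145,0,0,0,0.0024,-0.0025,0.0145,0,0,0],
)

```text
time_s: 3.7
ee_pos: [512.0, -175.8, 277.8]
tcp_rot: [0.0, 0.998, 0.062, 0.0]
contact_force: [-3.1, 0.7, 8.4]
opening: 0.003
grasp_force: 4.6
```

```bash
python3 go.py
```

```text
t 3.7 tip [ 512.1 -175.9   91.7] F [-3.1  0.7  8.4] open 0.003041255267829388 joints [-0.54  0.36  1.73 -0.    1.05  0.91]
turn [ 0.0003 -0.0003  0.0002]
1 [ 0.     -0.0978 -0.0003]
2 [ 0.      0.0001 -0.0003]
3 [ 0.1221 -0.0978 -0.0003]
4 [ 0.122   0.0002 -0.0002]
```

8.4 N with almost no yield, so pad2 is latched. Next is pad4.

Call:
drive_tool(
  rows=[0,0,-0.014,0,0,0,0.041,0,-0.014,0,0,0,0.082,0,-0.014,0,0,0,0.122,0,-0.014,0,0,0,0.122,0,-0.01,0,0,0,0.122,0,-0.005,0,0,0,0.122,0,-0.002,0,0,0,0.122,0,-0.001,0,0,0,0.122,0,0,0,0,0,0.122,0,0,0,0,0],
)

```text
time_s: 4.7
ee_pos: [632.4, -160.8, 276.9]
tcp_rot: [-0.0, 0.998, 0.062, -0.0]
contact_force: [-0.7, 0.3, 0.4]
opening: 0.01
grasp_force: 0.5
```

```bash
python3 go.py
```

```text
t 4.7 tip [ 632.3 -160.8   90.8] F [-0.7  0.3  0.4] open 0.010195086165372905 joints [-0.42  0.54  1.43 -0.    1.17  1.03]
turn [-0.      0.0003 -0.0001]
1 [-0.1212 -0.0978 -0.0011]
2 [-0.1212  0.0002 -0.0011]
3 [ 0.0008 -0.0979 -0.0012]
4 [ 0.0009  0.0002 -0.0012]
```

Call:
drive_tool(
  rows=[0.0005,0,0.0005,0,0,0,0.0005,0,0.001,0,0,0,0.0005,0,0.0015,0,0,0,0.0005,0,0.002,0,0,0,0.0005,0,0.002,0,0,0,0.0005,0,0.002,0,0,0,0.0005,0,0.002,0,0,0,0.0005,0,0.002,0,0,0,0.0005,0,0.002,0,0,0,0.0005,0,0.002,0,0,0],
)

```text
time_s: 5.7
ee_pos: [633.8, -160.6, 274.6]
tcp_rot: [0.0, 0.998, 0.062, 0.0]
contact_force: [-2.3, -0.6, 1.6]
opening: 0.005
grasp_force: 1.1
```

```bash
python3 go.py
```

```text
t 5.7 tip [ 633.8 -160.7   88.5] F [-2.3 -0.6  1.6] open 0.005298857978413218 joints [-0.42  0.54  1.43  0.    1.16  1.03]
turn [ 0.0001 -0.0002  0.0001]
1 [-0.1227 -0.0979 -0.0036]
2 [-1.227e-01  1.000e-04 -3.500e-03]
3 [-0.0007 -0.0979 -0.0035]
4 [-0.0007  0.0002 -0.0035]
```

Pad4 has gone down 3.5 mm at under 2 N, so it's the free lid. Now pushing it about 30 mm down in total.

Call:
drive_tool(
  rows=[0,0,0.003,0,0,0,0,0,0.006,0,0,0,0,0,0.009,0,0,0,0,0,0.012,0,0,0,0,0,0.015,0,0,0,0,0,0.018,0,0,0,0,0,0.021,0,0,0,0,0,0.024,0,0,0,0,0,0.0265,0,0,0,0,0,0.0265,0,0,0],
)

```text
time_s: 6.7
ee_pos: [633.4, -160.5, 247.3]
tcp_rot: [-0.0, 0.998, 0.062, -0.001]
contact_force: [-1.0, -0.7, -0.2]
opening: 0.005
grasp_force: 0.3
```

```bash
python3 go.py
```

```text
t 6.7 tip [ 633.1 -160.4   61.2] F [-1.  -0.7 -0.2] open 0.005213155990510797 joints [-0.42  0.57  1.46 -0.    1.11  1.03]
turn [-0.0004  0.0007  0.0001]
1 [-0.1221 -0.0976 -0.0306]
2 [-0.1221  0.0004 -0.0306]
3 [-0.     -0.0976 -0.0307]
4 [-0.      0.0004 -0.0308]
```

Straight up 100 mm, slowly at first, then a look.

Call:
drive_tool(
  rows=[0,0,-0.005,0,0,0,0,0,-0.013,0,0,0,0,0,-0.022,0,0,0,0,0,-0.032,0,0,0,0,0,-0.045,0,0,0,0,0,-0.06,0,0,0,0,0,-0.08,0,0,0,0,0,-0.1,0,0,0,0,0,-0.12,0,0,0,0,0,-0.12,0,0,0],
)

```text
time_s: 7.7
ee_pos: [634.3, -160.8, 372.6]
tcp_rot: [0.002, 0.998, 0.062, 0.003]
contact_force: [0.7, 0.5, -0.4]
opening: 0.007
grasp_force: 0.0
```

```bash
python3 go.py|head -1
python3 - <<'E'
from rig import manip
import cv2,numpy as np
a=manip.capture('side')['frame'];b=manip.capture('top')['frame']
cv2.imwrite('pics/s3.png',np.hstack([cv2.resize(x,(400,400)) for x in(a[100:300,220:420],b[100:300,260:460])])[...,::-1])
E
```

```text
t 7.7 tip [ 635.6 -161.4  186.6] F [ 0.7  0.5 -0.4] open 0.00660338527993748 joints [-0.42  0.46  1.31  0.    1.36  1.03]
```

View pics/s3.png

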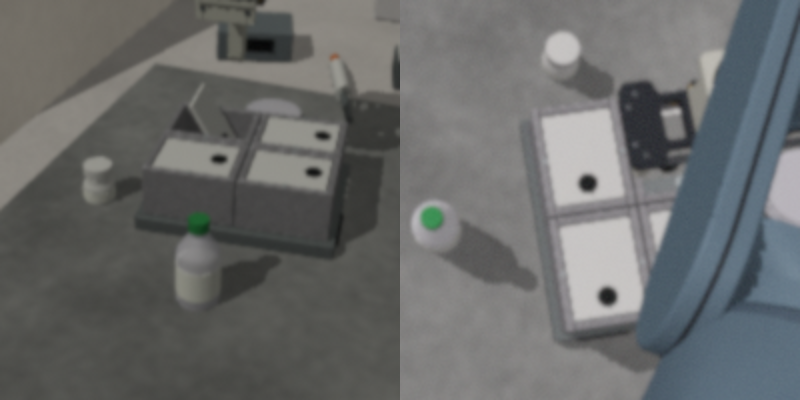

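The rear right lid stands steeply open at (205,110) in the left half. The other three lids are flat, the bottle, dishes and jar are still standing, and the arm is clear.

```bash
python3 -c "
from rig import manip
print(manip.job_done())"
```

```text
the job is handed in; nothing more can be done
None
```

The unlatched lid was the rear right one (pad4): I pushed its pad about 30 mm down, it stood steeply open in the last picture, and I handed the job in at about 8 s; pad2 pressed as latched, and pad1 and pad3 needed no press.

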